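# Clamp a sanding block in a quick-release vise

### The arm

A 7-joint arm with a two-finger parallel gripper is mounted at the origin on a cart in front of the work surface, level with it; the furniture and walls round the work are solid. World frame = base frame: x ahead of the robot, y to its left, z up, the work surface at z = 0. Lengths are in m, angles in degrees, forces in N, time in s.
With the tool pointing down it reaches from about 0.4 to 0.875 m from the base axis. Payload 19.3 kg.
Tool frame: the origin (TCP) lies midway between the tips of the shut fingers; the grasp point (between the pads) lies 19 mm behind it (bot.grip_depth is the distance from the TCP to the grasp point, in m); z points along the fingers, y is the line along which they close (so a half turn about z gives the same grasp; the last joint's range is limited). The gripper opens to 85 mm and grips with 20 to 120 N. Pads are 22 mm wide; open, the fingers measure 114 mm over their backs; the gripper's body (76 mm by 85 mm) begins 54 mm behind the grasp point. The pads swing forward as they close: fully open they stand 13 mm farther back than shut.
Start: joints at [67.769, 29.874, -2.08, 91.645, 1.215, 58.505, -6.463], TCP at [0.195, -0.594, 0.231] pointing down, gripper open.
Joint ranges: [-166.77, 166.77], [-17.47, 122.26], [-85.68, 81.53], [9.62, 139.38], [-72.42, 252.41], [9.2, 110.78], [-144.41, 144.41]. Speed limits (degrees/s): [108.29, 108.29, 136.94, 136.94, 172.46, 172.46, 172.46].

### API

Orientations are given as a 3x3 rotation matrix whose columns are the frame's x, y, z axes.
In Python, from bench import bot, vision gives the robot as it stands. Calls block until the motion is done:
- bot.move_to(position, orientation): joint-space move of the TCP to a pose.
- bot.move_l(position, orientation=None, velocity=0.15, contact_N=None): straight line of the TCP; orientation=None keeps the orientation; velocity is the mean speed in m/s. With contact_N (N) it stops when the force on the tool has changed by that much, and returns True; else False.
- bot.move_j(angles): joint-space move.
- bot.set_gripper(opening, grasp_force=None): opening from 0.0 (shut) to 1.0 (fully open); grasp_force is the grip in N (None keeps the last); returns when the fingers have stopped.
- bot.pause(seconds).
- bot.inverse_kinematics(position, orientation): joint angles nearest the present ones, or None.
- bot.observe(): the state.
- vision.capture(name): name is "scene" or "side" or "wrist"; returns a dict with "frame" (420x560x3 uint8, red, green, blue), "fx", "fy", "cx", "cy" (pixels), "R" (3x3) and "t" (3): a world point X has camera coordinates R X + t; the wrist camera has in their place "tool_from_camera" (4x4, takes a point from camera to tool coordinates, whose origin is the TCP and whose axes are the flange's). Camera axes: x right, y down, z forward; pixel columns grow to the right and rows downward; lengths in m; the calibration is good to about 2 mm. A picture is of the moment at which its call begins: read the wrist's pose just before it. There is no depth.
A pose or a line that the arm cannot do raises bot.Unreachable and nothing moves.
- bot.finish_job(): hands the job in; it is judged then, once.
Trained networks look in a picture, given as the dict that the camera call returned (one of the last four; its "shot" number tells which), for a name from the list of things; names that differ only in an ending like _2 or _b are one class to them, and where a whole thing is asked for, a point or a joint stands for the part that bears it (a point fixed in the world has none). Each returns a list of dicts, best first, with "conf" (0 to 1); they miss things now and then, are a little off and sometimes report something else, mostly with a low value. They report only what shows in the picture. A call takes as long as a camera call.
- vision.find_in(picture, target): "box" ([left, top, width, height] in pixels, round what is visible of it).
- vision.regions_of(picture, target): "region" (420x560 bool, what is visible of it) and "box" ([left, top, width, height] in pixels, round what is visible of it).
- vision.spot_point(picture, target): "uv" ([column, row] in pixels: a listed point, or the origin of a listed thing).
The state is a dict: "time_s": time; "qpos": joint angles; "joint_vel": joint speeds; "tau": joint torques, N m; "position": TCP position; "tool_rot": TCP orientation; "ft_force": force on the tool from outside, world axes, zero at the start; "moment": the same for the moment, N m; "grip_width": opening from 0.0 (shut) to 1.0 (fully open); "finger_force": force on a finger pad.
Only numpy, scipy, OpenCV 4.12 (cv2) and the standard library are available. Lean on these libraries where they do the work, as an engineer would, in place of code of your own. Each camera call takes 0.05 s, during which the arm holds its last target. There are 200 camera calls.

### The job

Clamp the sanding block in the bench vise so that its paper can be changed: squeeze the quick-release lever against its grip bar, slide the moving jaw right up to the block and let the lever go so that the vise locks, then turn the crank clockwise until the block is held square between both jaws with about 50 N. Cork crushes, so never press it with more than 100 N; leave everything else on the bench alone.

Things in the scene. Friction and masses are not known exactly. Their poses are not given: they have to be found in the camera images.
- vise: Grey quick-release bench vise bolted to the bench. Origin: middle of its underside on the bench top. Its own y axis is the clamping direction, from the crank end (-y) to the fixed jaw (+y); its x axis points across it, z up. Cast bed 290 mm long (y -160 to +130), 110 mm wide, flat bed top at z = 30 mm. Along the bed's -x edge (x = -50 mm, the robot's side) lies a toothed steel rack, tooth pitch 8 mm. The fixed jaw (90 mm wide, to z = 108 mm) has its face at y = +100 mm.
- carriage (a joint): Slide of the vise's carriage (grey block 64 x 40 x 86 mm with nut, lever, screw, moving jaw and crank) along the bed: 0 = fully open, grows towards the fixed jaw, to 0.105 m. Sliding friction 4 N. It is locked while the pawl under the lever sits between two rack teeth (2 to 3 mm of play), and slides while the lever is squeezed. A pawl let go on top of a tooth is not locked: it drops in as soon as the carriage moves to the next gap, at most 8 mm on.
- grip_bar (a point): Middle of the fixed grip bar on the carriage: steel bar 12 mm thick, 40 mm long along the vise's x, its centre 145 mm above the bench, free all round and above; the top of the carriage beside it is 118 mm above the bench. It moves with the carriage. Origin in the vise's frame: x = -50 mm.
- lever_bar (a point): Middle of the bar at the top of the quick-release lever: steel bar 12 mm thick, 40 mm long, parallel to grip_bar and 38 mm from it (centre to centre) towards the crank end when released, about 18 mm when squeezed. A gripper from above that closes along the vise's y spans both bars (50 mm over the outsides, about 31 mm when squeezed).
- lever (a joint): Angle of the quick-release lever: 0 = released, pawl down in the rack; 0.18 rad = fully squeezed towards grip_bar. A spring pushes it back: 3.5 N at the bar at first, 8 N when fully squeezed. The pawl is clear of the teeth above about 0.11 rad; a reading of 0.05 to 0.11 with the lever let go means the pawl stands on a tooth.
- moving_face (a point): Point on the face of the moving jaw plate (90 mm wide, 82 mm high), on the vise's middle line 47 mm above the bench; the face looks along the vise's +y. The plate sits on the end of the screw on stiff spring washers and gives way a little under load, at most 6 mm.
- jaw_plate: The moving jaw plate itself (see moving_face). Origin: on the vise's middle line on the bench top, 60 mm behind the plate's face.
- fixed_jaw: The fixed jaw, part of the vise. Its origin is the origin of the vise.
- crank (a joint): Turn of the crank in rad, 0 = handle straight up, to 7.2. Turning it clockwise as seen from the crank end (looking along the vise's +y; from the top the handle goes towards +x) makes it grow and drives the screw with the jaw plate and the crank itself towards the fixed jaw, 4.14 mm per rad (26 mm a turn, 30 mm in all).
- crank_axis (a point): Point on the screw's axis, 100 mm above the bench, level with the middle of the crank handle. The handle's middle runs round it on a circle of radius 40 mm in the plane across the vise's y.
- crank_grip (a point): Middle of the crank handle: wooden sleeve 16 mm thick, 60 mm long, along the vise's y, spinning freely on its pin, so a gripper can hold it from above and carry it round without turning. Moving it slowly along its circle takes about 9 N with the screw free plus 0.1 N per newton of clamping (about 14 N at 50 N). Friction holds the screw where it is left; after a jerk the reading is false.
- sand_block: Cork sanding block, 58 x 105 x 34 mm, lying on the bed between the jaws, its long side across the vise. Origin: middle of its underside; its own x is the 58 mm side (between the jaws), its y the 105 mm side, z up. Loose: it slides when pushed.
- masking_tape: Roll of masking tape, 98 mm across, 25 mm high, a bystander. Origin: middle of the underside.
- tub_white: White tub, 72 mm across, 68 mm high, a bystander. Origin: middle of the underside.
- jar_black: Black jar, 68 mm across, 86 mm high, a bystander. Origin: middle of the underside.
- star: Wooden star, 73 x 84 x 12 mm, a bystander. Origin: middle of the underside.
- spring_clamp: Wooden spring clamp, 34 x 142 x 20 mm, lying on the bench, a bystander. Origin: middle of the underside.

How it is judged:
By the outcome, as a careful person would: the job done as asked, in the order asked, and still so for the second after the job is handed in, with the robot touching nothing.
It also fails if it takes over 72 s, if anything falls off the work surface, if the arm or the gripper's body presses on something with over 40 N, if the wrist force passes 120 N, or if a joint passes its speed limit or range.

## Working session

There is one attempt and no reset: what is moved stays moved. The work goes in short steps, each a Python script; the robot and the scene stay as the last script left them, time stands still between calls to the robot, and variables do not carry over. Pictures are saved under pics/ and viewed, at most 13 in all, crops included, and the job is handed in when it is done.

```bash
ls; mkdir -p pics
python3 - <<'E'
from bench import bot, vision
import cv2, numpy as np
for n in ["scene","side"]:
    p=vision.capture(n); cv2.imwrite(f"pics/{n}0.png",p["frame"][:,:,::-1])
    print(n,p["fx"],p["cx"],p["cy"],np.round(p["R"],3).tolist(),np.round(p["t"],3).tolist())
    for k in ["vise","grip_bar","lever_bar","moving_face","crank_axis","crank_grip","sand_block","fixed_jaw","jaw_plate"]:
        r=vision.spot_point(p,k)
        print(k,[(np.round(a["uv"],1).tolist(),round(a["conf"],2)) for a in r[:2]])
print(bot.observe())
E
```

```text
pics
scene 500.3007222877442 278.1421631240958 207.9312698346172 [[-0.756, -0.655, -0.013], [-0.465, 0.55, -0.694], [0.462, -0.519, -0.72]] [0.561, 0.371, 1.329]
vise [([311.2, 237.1], 0.82)]
grip_bar [([338.4, 195.4], 0.94)]
lever_bar [([344.6, 188.2], 0.65)]
moving_face [([319.7, 216.6], 0.7), ([215.1, 281.2], 0.67)]
crank_axis [([346.1, 175.5], 0.94), ([363.6, 178.6], 0.53)]
crank_grip [([311.6, 233.9], 0.66), ([335.0, 165.7], 0.54)]
sand_block [([303.4, 235.8], 0.75), ([309.4, 232.4], 0.28)]
fixed_jaw [([308.8, 232.3], 0.95)]
jaw_plate [([327.4, 217.5], 0.85)]
side 469.7658163735917 277.8840933448665 212.51344940209523 [[0.969, -0.247, 0.011], [-0.089, -0.39, -0.917], [0.231, 0.887, -0.4]] [-0.661, 0.191, 1.107]
vise [([255.2, 264.6], 0.84)]
grip_bar [([244.9, 230.4], 0.92)]
lever_bar [([242.3, 236.8], 0.66), ([255.2, 264.5], 0.59)]
moving_face [([258.2, 256.9], 0.51), ([291.6, 343.5], 0.26)]
crank_axis [([279.4, 264.6], 0.77), ([235.4, 209.1], 0.57)]
crank_grip [([291.9, 253.2], 0.76), ([232.4, 208.8], 0.74)]
sand_block [([247.1, 246.1], 0.62)]
fixed_jaw []
jaw_plate []
{'time_s': 1.0, 'qpos': array([67.77046186, 29.87337824, -2.07913201, 91.6443738 ,  1.21532115,
       58.50446949, -6.46229563]), 'joint_vel': array([-0.04386835, -0.03591261,  0.01574949,  0.00364731, -0.05831378,
        0.01391702, -0.06302101]), 'tau': array([-1.77354959e-03, -9.26853132e+01,  1.97729632e+00, -3.70251775e+01,
        1.79205945e-02,  1.90752078e-03, -2.32241371e-05]), 'position': array([ 0.19525201, -0.59371524,  0.23129931]), 'tool_rot': array([[ 9.49943110e-01,  3.12422929e-01, -1.48118578e-05],
       [ 3.12422929e-01, -9.49943111e-01, -3.06487357e-06],
       [-1.50279591e-05, -1.71610848e-06, -1.00000000e+00]]), 'ft_force': array([ 0.05379856, -0.53428662,  0.14665039]), 'moment': array([0.00710814, 0.00275871, 0.01174201]), 'finger_force': 0.0, 'grip_width': 1.0024953280804645}
```

Run:
```python
import cv2,numpy as np
a=cv2.imread("pics/scene0.png")[110:310,180:440];b=cv2.imread("pics/side0.png")[140:340,150:410]
cv2.imwrite("pics/c0.png",np.vstack([cv2.resize(x,(390,300),interpolation=3) for x in (a,b)]) if 0 else np.hstack([cv2.resize(x,(400,308),interpolation=2) for x in (a,b)]))
```

```text
(no output)
```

View pics/c0.png

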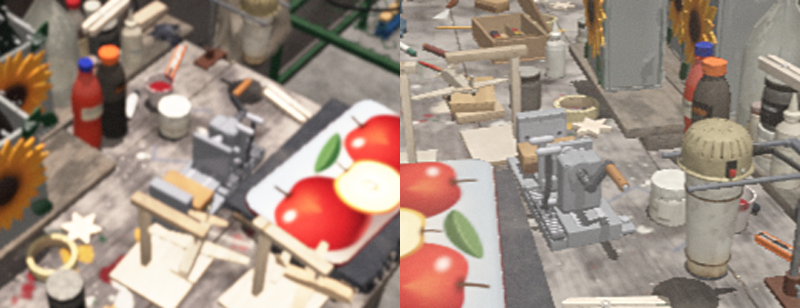

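View pics/scene0.png

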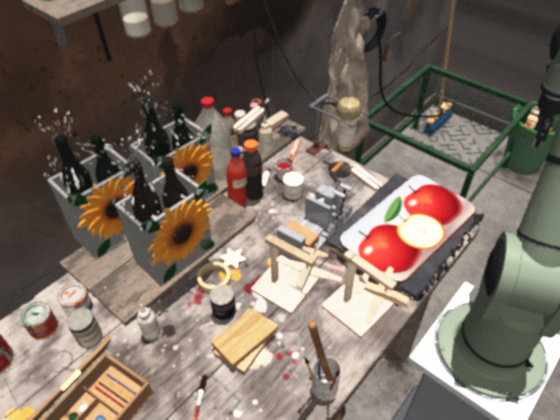

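Scene picture: the vise is at about (320,215). Its crank handle (wooden) is at (336,168), the fixed jaw is to the lower left and the cork block is at about (303,234). Side picture: the crank handle is at about (291,253) and the fixed jaw at (241,222). Next I triangulate.

```bash
cat > h.py <<'E'
from bench import bot, vision
import cv2, numpy as np
from scipy.optimize import least_squares
def cam(p,pos=None,rot=None):
    if "R" in p: return np.array(p["R"]),np.array(p["t"]),p
    T=np.eye(4);T[:3,:3]=rot;T[:3,3]=pos
    M=np.linalg.inv(T@np.array(p["tool_from_camera"]));return M[:3,:3],M[:3,3],p
def proj(c,X):
    R,t,p=c; q=R@np.asarray(X)+t
    return np.array([p["fx"]*q[0]/q[2]+p["cx"],p["fy"]*q[1]/q[2]+p["cy"]])
def ray(c,uv):
    R,t,p=c; d=R.T@np.array([(uv[0]-p["cx"])/p["fx"],(uv[1]-p["cy"])/p["fy"],1]); return -R.T@t,d
def atz(c,uv,z):
    o,d=ray(c,uv); return o+d*(z-o[2])/d[2]
def tri(obs):
    s=least_squares(lambda X:np.concatenate([proj(c,X)-uv for c,uv in obs]),[.6,0,.1]); return s.x,np.sqrt(np.mean(s.fun**2))
def wrist():
    o=bot.observe(); p=vision.capture("wrist"); return cam(p,o["position"],o["tool_rot"])
E
python3 - <<'E'
from h import *
s=cam(vision.capture("scene"));d=cam(vision.capture("side"))
P={"vise":((311,237),(255,264.6)),"grip_bar":((338.4,195.4),(244.9,230.4)),"lever_bar":((344.6,188.2),(242.3,236.8)),"crank_axis":((346.1,175.5),(279.4,264.6)),"crank_grip":((335,165.7),(291.9,253.2)),"sand_block":((303.4,235.8),(247.1,246.1)),"moving_face":((319.7,216.6),(258.2,256.9))}
for k,(a,b) in P.items():
    X,e=tri([(s,np.array(a)),(d,np.array(b))]);print(k,X.round(3),round(e,1))
for k,z in [("grip_bar",.145),("lever_bar",.145),("crank_axis",.1),("vise",0),("sand_block",.03)]:
    print(k,[atz(c,P[k][i],z).round(3).tolist() for i,c in enumerate((s,d))])
E
```

```text
vise [ 0.613 -0.002 -0.004] 1.9
grip_bar [ 0.576 -0.086  0.142] 1.2
lever_bar [ 0.568 -0.119  0.144] 0.7
crank_axis [ 0.629 -0.206  0.11 ] 1.2
crank_grip [ 0.663 -0.198  0.131] 0.4
sand_block [0.605 0.038 0.034] 0.2
moving_face [ 0.615 -0.051  0.047] 1.0
grip_bar [[0.567, -0.082, 0.145], [0.578, -0.09, 0.145]]
lever_bar [[0.571, -0.12, 0.145], [0.566, -0.122, 0.145]]
crank_axis [[0.628, -0.213, 0.1], [0.637, -0.188, 0.1]]
vise [[0.601, 0.003, 0.0], [0.619, -0.005, 0.0]]
sand_block [[0.607, 0.035, 0.03], [0.608, 0.047, 0.03]]
```

View pics/side0.png

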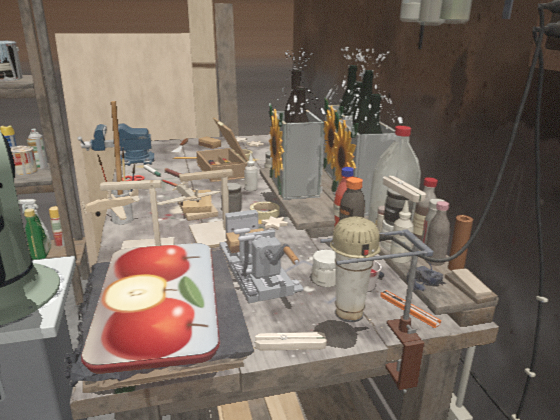

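Run:
```python
from h import *
s=cam(vision.capture("scene"));d=cam(vision.capture("side"))
for n,uv in dict(trayL=(330,237),trayT=(408,178),trayR=(480,215),trayB=(405,295),post=(275,278),ez2=(350,300)).items(): print(n,[atz(s,uv,z)[:2].round(3).tolist() for z in (0,.05,.1)])
p=vision.capture("wrist");print(np.array(p["tool_from_camera"]).round(3),p["fx"])
# tops at
for n,uv in dict(trayTR=(225,245),trayTL=(120,260)).items(): print(n,[atz(d,uv,z)[:2].round(3).tolist() for z in (0,.05,.1)])
R=np.array([[0,1,0],[1,0,0],[0,0,-1.]]).T
for yaw in (-5,0,):
  for f in (1,-1):
    a=np.deg2rad(yaw);yy=f*np.array([-np.sin(a),np.cos(a),0]);z=np.array([0,0,-1.]);R=np.column_stack([np.cross(yy,z),yy,z])
    for P in ([.57,-.1,.3],[.57,-.1,.15],[.66,-.2,.12],[.63,-.1,.1],[.6,0,.12]):
        q=bot.inverse_kinematics(P,R);print(yaw,f,P,None if q is None else np.round(q).tolist())
```

```text
trayL [[0.554, -0.036], [0.531, -0.0], [0.507, 0.036]]
trayT [[0.508, -0.44], [0.487, -0.387], [0.465, -0.334]]
trayR [[0.232, -0.435], [0.222, -0.383], [0.212, -0.33]]
trayB [[0.257, 0.001], [0.245, 0.035], [0.234, 0.07]]
post [[0.583, 0.199], [0.558, 0.226], [0.533, 0.253]]
ez2 [[0.367, 0.118], [0.352, 0.148], [0.336, 0.178]]
[[-0.002 -0.955 -0.297  0.076]
 [ 1.    -0.001 -0.    -0.   ]
 [-0.    -0.297  0.955 -0.141]
 [ 0.     0.     0.     1.   ]] 336.53928315087137
trayTR [[0.558, 0.124], [0.545, 0.029], [0.533, -0.067]]
trayTL [[0.271, 0.102], [0.282, 0.008], [0.292, -0.086]]
-5 1 [0.57, -0.1, 0.3] [36.0, 27.0, -45.0, 92.0, 20.0, 69.0, 71.0]
-5 1 [0.57, -0.1, 0.15] [34.0, 37.0, -43.0, 102.0, 31.0, 54.0, 63.0]
-5 1 [0.66, -0.2, 0.12] [36.0, 48.0, -41.0, 85.0, 34.0, 60.0, 72.0]
-5 1 [0.63, -0.1, 0.1] [31.0, 46.0, -42.0, 94.0, 36.0, 55.0, 60.0]
-5 1 [0.6, 0, 0.12] [26.0, 43.0, -49.0, 99.0, 39.0, 56.0, 47.0]
-5 -1 [0.57, -0.1, 0.3] [13.0, 22.0, -13.0, 94.0, 5.0, 65.0, -96.0]
-5 -1 [0.57, -0.1, 0.15] [9.0, 31.0, -7.0, 103.0, 5.0, 46.0, -96.0]
-5 -1 [0.66, -0.2, 0.12] [14.0, 43.0, -3.0, 86.0, 3.0, 52.0, -85.0]
-5 -1 [0.63, -0.1, 0.1] [7.0, 40.0, -5.0, 95.0, 4.0, 45.0, -95.0]
-5 -1 [0.6, 0, 0.12] [1.0, 36.0, -9.0, 101.0, 8.0, 44.0, -107.0]
0 1 [0.57, -0.1, 0.3] [36.0, 28.0, -46.0, 92.0, 21.0, 69.0, 76.0]
0 1 [0.57, -0.1, 0.15] [34.0, 37.0, -43.0, 102.0, 31.0, 54.0, 67.0]
0 1 [0.66, -0.2, 0.12] [36.0, 48.0, -41.0, 84.0, 35.0, 61.0, 77.0]
0 1 [0.63, -0.1, 0.1] [31.0, 46.0, -43.0, 94.0, 37.0, 55.0, 65.0]
0 1 [0.6, 0, 0.12] [26.0, 43.0, -48.0, 99.0, 38.0, 55.0, 53.0]
0 -1 [0.57, -0.1, 0.3] [15.0, 22.0, -14.0, 93.0, 6.0, 65.0, -91.0]
0 -1 [0.57, -0.1, 0.15] [10.0, 31.0, -9.0, 103.0, 7.0, 46.0, -92.0]
0 -1 [0.66, -0.2, 0.12] [15.0, 43.0, -4.0, 86.0, 4.0, 52.0, -81.0]
0 -1 [0.63, -0.1, 0.1] [8.0, 40.0, -6.0, 95.0, 6.0, 45.0, -91.0]
0 -1 [0.6, 0, 0.12] [2.0, 36.0, -10.0, 101.0, 9.0, 45.0, -103.0]
```

Side picture: the crank end faces the camera. The tray is flat and low, so the way in from above is clear. Next are two wrist views and one joint fit of the vise.

```bash
cat >> h.py <<'E'
def Rd(yaw):
    y=-np.array([-np.sin(yaw),np.cos(yaw),0]);z=np.array([0,0,-1.]);return np.column_stack([np.cross(y,z),y,z])
NAMES=["vise","grip_bar","lever_bar","moving_face","crank_axis","crank_grip","sand_block"]
def model(p,squeezed=.038):
    x,y,a,yg,ya,th,ym,bx,by=p
    L=dict(vise=(0,0,0),grip_bar=(-.05,yg,.145),lever_bar=(-.05,yg-squeezed,.145),moving_face=(0,ym,.047),crank_axis=(0,ya,.1),crank_grip=(.04*np.sin(th),ya,.1+.04*np.cos(th)),sand_block=(bx,by,.03))
    c,s=np.cos(a),np.sin(a)
    return {k:np.array([x+c*v[0]-s*v[1],y+s*v[0]+c*v[1],v[2]]) for k,v in L.items()}
def look(cams,minc=.25):
    O=[]
    for c in cams:
        for k in NAMES:
            for r in vision.spot_point(c[2],k)[:2]:
                if r["conf"]>minc: O.append((c,k,np.array(r["uv"]),r["conf"]))
    return O
P0=np.array([.613,-.002,.08,-.084,-.206,1.0,-.05,0,.04])
def fit(O,p0=P0,gate=30,**kw):
    O=[o for o in O if np.linalg.norm(proj(o[0],model(p0)[o[1]])-o[2])<gate]
    f=lambda p:np.concatenate([(proj(c,model(p,**kw)[k])-uv)*w/(.5+1.0*("tool_from_camera" not in c[2])) for c,k,uv,w in O])
    s=least_squares(f,p0,loss="soft_l1",f_scale=4,x_scale=[.01,.01,.05,.01,.01,.1,.01,.01,.01])
    for c,k,uv,w in O: print(k,"w" if "tool_from_camera" in c[2] else "s",(uv-proj(c,model(s.x,**kw)[k])).round(1),round(w,2))
    return s.x
E
python3 - <<'E'
from h import *
R=Rd(.08)
o=bot.observe(); 
bot.move_l([.25,-.58,.36])
O=look([cam(vision.capture(n)) for n in ("scene","side")])
for i,P in enumerate(([.53,-.14,.33],[.55,-.02,.33])):
    bot.move_to(P,R) if i==0 else bot.move_l(P,R)
    c=wrist(); cv2.imwrite(f"pics/w{i}.png",c[2]["frame"][:,:,::-1]); O+=look([c])
p=fit(O,gate=60);print(p.round(4).tolist());print({k:v.round(3).tolist() for k,v in model(p).items()})
np.save("p.npy",p)
print(bot.observe()["time_s"])
a=cv2.imread("pics/w0.png");b=cv2.imread("pics/w1.png");cv2.imwrite("pics/w01.png",cv2.resize(np.hstack([a,b]),(800,300),interpolation=cv2.INTER_AREA))
E
```

```text
vise s [-3.7  0.5] 0.78
grip_bar s [1.9 1.7] 0.73
lever_bar s [ 1.5 -2.2] 0.65
lever_bar s [-35.7  44.6] 0.26
moving_face s [ 1.5 -1. ] 0.79
crank_axis s [ 0.3 -0.2] 0.8
crank_grip s [-1.6 -0.7] 0.65
sand_block s [1.4 1.1] 0.6
vise s [ 0.7 -3.4] 0.89
vise s [-18.8 -55. ] 0.3
grip_bar s [1.1 1.7] 0.93
lever_bar s [-0.3  0.7] 0.56
crank_axis s [ 2.7 -1.5] 0.82
crank_grip s [-1.9 -2.8] 0.85
sand_block s [-1.7 -1.1] 0.72
vise w [ 0.4 -0.9] 0.94
grip_bar w [ 4.1 -2.4] 0.75
lever_bar w [0.3 0.9] 0.75
moving_face w [-1.   0.5] 0.59
crank_grip w [-0.2 -1. ] 0.6
sand_block w [0.9 0.2] 0.59
vise w [-0.3  2. ] 0.76
grip_bar w [-0.4  0.1] 0.63
lever_bar w [-2.4  0.6] 0.9
moving_face w [ 0.6 -0.3] 0.74
crank_grip w [0.2 0.2] 0.9
sand_block w [-0.9 -0.5] 0.57
[0.6133, -0.0136, 0.088, -0.0706, -0.1908, 0.8367, -0.0265, 0.0002, 0.0634]
{'vise': [0.613, -0.014, 0.0], 'grip_bar': [0.57, -0.088, 0.145], 'lever_bar': [0.573, -0.126, 0.145], 'moving_face': [0.616, -0.04, 0.047], 'crank_axis': [0.63, -0.204, 0.1], 'crank_grip': [0.66, -0.201, 0.127], 'sand_block': [0.608, 0.05, 0.03]}
6.7833
```

View pics/w01.png

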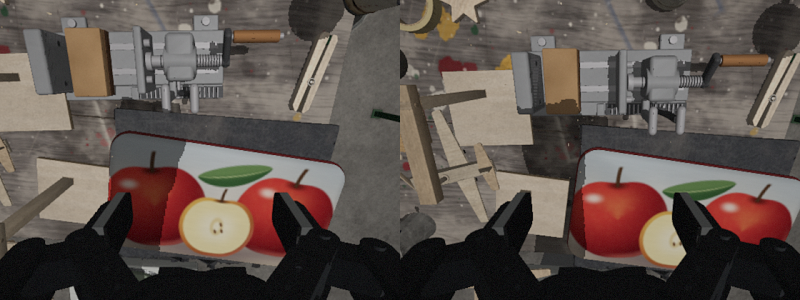

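Both wrist views agree: the crank is on the right (+y is to the left). The moving jaw is open, the cork lies near the fixed jaw, and the two bars stick out towards the robot. The carriage is in a rack gap now, so I plan a travel of a multiple of 8 mm. First I touch the grip bar to fix its position, then squeeze.

Run:
```python
from h import *
p=np.load("p.npy");a=p[2];R=Rd(a);m=model(p)
ey=np.array([-np.sin(a),np.cos(a),0]);ex=np.array([np.cos(a),np.sin(a),0])
T=m["grip_bar"]-ex*.006-ey*.009; T[2]=.125
def st(n): 
    o=bot.observe();v=o["position"]-m["vise"];print(n,round(o["time_s"],2),np.round([v@ex,v@ey,o["position"][2]],4),o["ft_force"].round(1),round(o["finger_force"],1),round(o["grip_width"],3))
bot.set_gripper(1.0,30)
up=T.copy();up[2]=.26
bot.move_l(up,R,.25)
print(bot.move_l(T,None,.1,contact_N=8)); st("down")
print(bot.move_l(T-ey*.04,None,.03,contact_N=3.5)); st("touch")
c=wrist();cv2.imwrite("pics/w2.png",c[2]["frame"][:,:,::-1])
```

```text
False
down 9.07 [-0.0557 -0.0797  0.1255] [-0.6  0.6  0.6] 0.0 1.001
True
touch 10.0 [-0.0562 -0.1088  0.1247] [0.1 0.9 0.2] 0.0 1.003
```

View pics/w2.png

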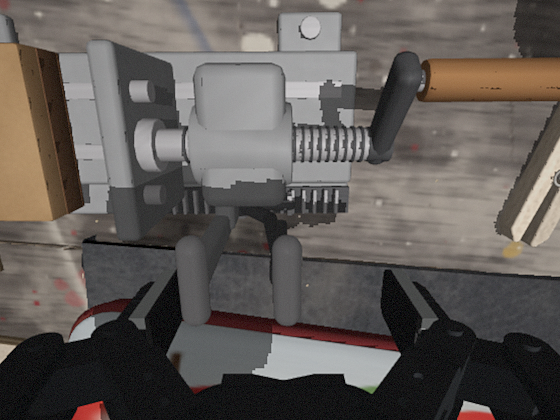

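The picture shows both bars, at (195,280) and (287,280), between the open fingers at about (150,310) and (420,310). The touch agrees with the fit to within 2 mm. Now I squeeze and slide.

Run:
```python
from h import *
p=np.load("p.npy");a=p[2];R=Rd(a);m=model(p)
ey=np.array([-np.sin(a),np.cos(a),0]);ex=np.array([np.cos(a),np.sin(a),0])
def st(n): 
    o=bot.observe();v=o["position"]-m["vise"];print(n,round(o["time_s"],2),np.round([v@ex,v@ey,o["position"][2]],4),o["ft_force"].round(1),round(o["finger_force"],1),round(o["grip_width"],3))
W=lambda y:m["vise"]+ex*-.056+ey*y+np.array([0,0,.125])
bot.move_l(W(-.0813),R,.05); st("centre")
bot.set_gripper(0.3,30); st("squeezed")
```

```text
centre 10.74 [-0.056  -0.0814  0.125 ] [ 0.  -0.9 -0.1] 0.0 1.0
squeezed 11.3 [-0.0555 -0.0815  0.1258] [-2.8 -0.6 14.6] 28.8 0.327
```

Run:
```python
from h import *
p=np.load("p.npy");a=p[2];R=Rd(a);m=model(p)
ey=np.array([-np.sin(a),np.cos(a),0]);ex=np.array([np.cos(a),np.sin(a),0])
def st(n): 
    o=bot.observe();v=o["position"]-m["vise"];print(n,round(o["time_s"],2),np.round([v@ex,v@ey,o["position"][2]],4),o["ft_force"].round(1),round(o["finger_force"],1),round(o["grip_width"],3))
W=lambda y:m["vise"]+ex*-.056+ey*y+np.array([0,0,.1255])
for d,v in ((.016,.03),(.05,.05),(.058,.03),(.064,.02)):
    print(bot.move_l(W(-.0813+d),R,v,contact_N=22)); st(d)
c=wrist();cv2.imwrite("pics/w3.png",c[2]["frame"][:,:,::-1])
print([(k,proj(c,m[k]).round()) for k in ("vise",)],[ (k,vision.spot_point(c[2],k)[:1]) for k in ("moving_face","sand_block")])
```

```text
False
0.016 11.98 [-0.0556 -0.0655  0.1259] [-0.7  0.6  6.2] 30.2 0.325
False
0.05 12.82 [-0.0558 -0.0312  0.1259] [-2.2  0.8  7.8] 30.9 0.326
False
0.058 13.23 [-0.0559 -0.0233  0.1259] [-1.8  0.1  8.6] 30.8 0.325
False
0.064 13.68 [-0.0559 -0.0176  0.1259] [-2.8  0.2  9. ] 30.3 0.326
[('vise', array([260., 131.]))] [('moving_face', []), ('sand_block', [{'uv': [162.2, 135.3], 'conf': 0.62}])]
```

View pics/w3.png

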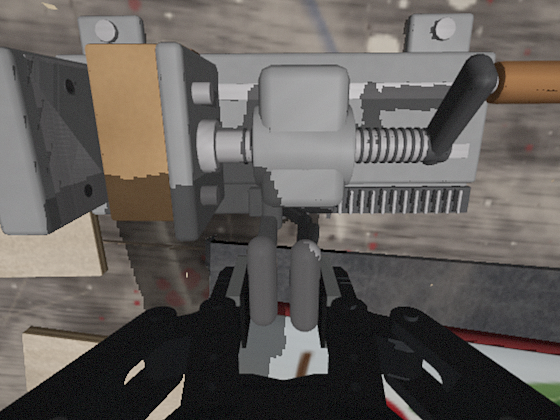

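The picture shows the bars squeezed together at (262,290) and (305,290). The jaw plate at (170,140) is on the cork (90–162), and there is a gap to the fixed jaw further left. I'll quantify both gaps.

Run:
```python
from h import *
p=np.load("p.npy");a=p[2];m=model(p)
ey=np.array([-np.sin(a),np.cos(a),0]);ex=np.array([np.cos(a),np.sin(a),0])
c=wrist(); V=lambda X:np.round([(X-m["vise"])@ex,(X-m["vise"])@ey],4).tolist()
for n,uv,z in (("blk tl",(87,45),.064),("blk bl top",(104,175),.064),("blk hid right top",(159,45),.064),("plate top left",(159,45),.088),("plate top left b",(175,235),.088),("fj top corner",(14,50),.108),("fj top corner2",(44,230),.108)):
    print(n,V(atz(c,uv,z)))
pr=lambda x,y,z:proj(c,m["vise"]+ex*x+ey*y+[0,0,z]).round().tolist()
print("fj",pr(.045,.1,.108),pr(-.045,.1,.108),"plate",pr(.045,.0375,.088),pr(-.045,.0375,.088),"blk L",pr(.05,.0955,.064),pr(-.05,.0955,.064))
```

```text
blk tl [0.0508, 0.0901]
blk bl top [-0.0217, 0.0924]
blk hid right top [0.0507, 0.0506]
plate top left [0.047, 0.0425]
plate top left b [-0.0518, 0.0444]
fj top corner [0.0421, 0.0987]
fj top corner2 [-0.041, 0.1035]
fj [9.0, 43.0] [52.0, 237.0] plate [170.0, 50.0] [186.0, 224.0] blk L [77.0, 47.0] [106.0, 219.0]
```

Run:
```python
from h import *
p=np.load("p.npy");a=p[2];R=Rd(a);m=model(p)
ey=np.array([-np.sin(a),np.cos(a),0]);ex=np.array([np.cos(a),np.sin(a),0])
def st(n): 
    o=bot.observe();v=o["position"]-m["vise"];print(n,round(o["time_s"],2),np.round([v@ex,v@ey,o["position"][2]],4),o["ft_force"].round(1),round(o["finger_force"],1),round(o["grip_width"],3))
W=lambda y,z=.1255,x=-.056:m["vise"]+ex*x+ey*y+np.array([0,0,z])
bot.set_gripper(1.0,30); st("open")
print(bot.move_l(W(-.0176-.022),R,.1,contact_N=8))
print(bot.move_l(W(-.0176-.04),R,.02,contact_N=10)); st("lock test")
bot.move_l(W(-.0176-.02),R,.1)
bot.move_l(W(0.02,.2),R,.15)
bot.move_l(W(0.06,.2),R,.15)
c=wrist();cv2.imwrite("pics/w4.png",c[2]["frame"][:,:,::-1])
bot.pause(.01);st("")
pr=lambda x,y,z:proj(c,m["vise"]+ex*x+ey*y+[0,0,z]).round().tolist()
print("fj",pr(.045,.1,.108),pr(-.045,.1,.108),"blk top z=.064 at y=.09,.034",pr(0,.09,.064),pr(0,.034,.064))
```

```text
open 14.48 [-0.0559 -0.0171  0.1255] [-0.8  0.4  0.3] 0.0 1.0
False
True
lock test 15.36 [-0.0559 -0.0452  0.1253] [0.4 2.2 2.5] 1.4 1.003
 16.86 [-0.0562  0.0593  0.1995] [ 0.4 -1.1  0. ] 0.0 0.998
fj [220.0, 62.0] [227.0, 198.0] blk top z=.064 at y=.09,.034 [246.0, 129.0] [316.0, 129.0]
```

View pics/w4.png

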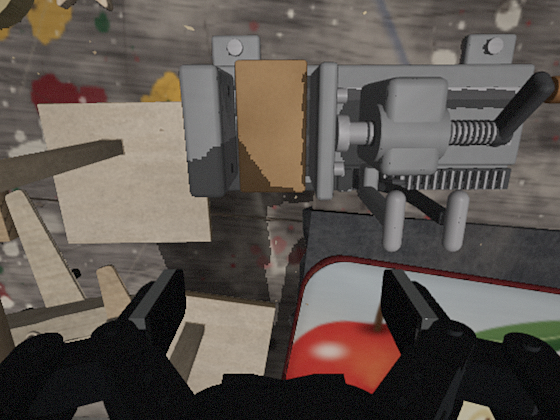

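The jaw held at 10 N with under 0.5 mm of movement, so it is locked. The picture shows the cork at columns 237–306, the plate's front edge at about 318 and the fixed jaw's face at about 232. I'll zoom in on the gap.

Run:
```python
import cv2
a=cv2.imread("pics/w4.png")[45:215,170:360]
cv2.imwrite("pics/w4c.png",cv2.resize(a,None,fx=3.4,fy=3.4,interpolation=cv2.INTER_CUBIC))
```

```text
(no output)
```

View pics/w4c.png

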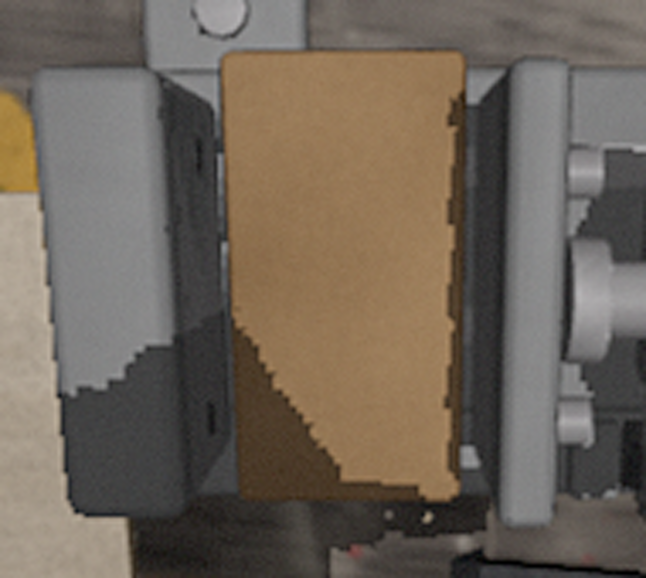

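The zoom shows a strip of bed between cork and plate: the plate face is at y≈36 mm, the cork spans 40–98 mm, and there is about 2 mm to the fixed jaw. So the jaw is about 5 mm short. I squeeze again, slide until it touches, and let go.

Run:
```python
from h import *
p=np.load("p.npy");a=p[2];R=Rd(a);m=model(p)
ey=np.array([-np.sin(a),np.cos(a),0]);ex=np.array([np.cos(a),np.sin(a),0])
def st(n): 
    o=bot.observe();v=o["position"]-m["vise"];print(n,round(o["time_s"],2),np.round([v@ex,v@ey,o["position"][2]],4),o["ft_force"].round(1),round(o["ft_force"]@ey,1),round(o["finger_force"],1),round(o["grip_width"],3))
W=lambda y,z=.1255,x=-.056:m["vise"]+ex*x+ey*y+np.array([0,0,z])
bot.move_l(W(-.0176,.19),R,.2); bot.move_l(W(-.0176),R,.12,contact_N=10); st("down")
bot.set_gripper(0.3,30); st("squeezed")
print(bot.move_l(W(-.0176+.009),R,.015,contact_N=13)); st("slid")
bot.set_gripper(1.0,30); y0=bot.observe()["position"]@ey-m["vise"]@ey; st("open")
bot.move_l(W(y0-.023),R,.1,contact_N=10); print(bot.move_l(W(y0-.042),R,.02,contact_N=10)); st("lock test")
```

```text
down 18.08 [-0.0556 -0.0173  0.126 ] [-0.9 -0.4  0.6] -0.4 0.0 1.0
squeezed 18.64 [-0.0553 -0.0176  0.1268] [-2.4  0.4 14.6] 0.6 28.8 0.328
False
slid 19.39 [-0.0553 -0.0092  0.1268] [-3.  -3.7 13.9] -3.4 29.3 0.326
open 19.99 [-0.056  -0.0085  0.1255] [-0.1 -0.1 -0.5] -0.1 0.0 1.0
True
lock test 20.88 [-0.056  -0.0376  0.1253] [-0.   1.8  1.8] 1.8 1.3 0.999
```

The carriage clicked one tooth on (+7.6 mm at the bar) with under 4 N of push and is locked, so the jaw is now at the cork. Next I look at the crank from near.

```bash
cat >> h.py <<'E'
def frame():
    p=np.load("p.npy");a=p[2];return p,model(p)["vise"],np.array([np.cos(a),np.sin(a),0]),np.array([-np.sin(a),np.cos(a),0])
E
python3 - <<'E'
from h import *
p,o,ex,ey=frame();Z=np.array([0,0,1.])
W=lambda x,y,z:o+ex*x+ey*y+Z*z
v=bot.observe()["position"]-o
bot.move_l(W(-.056,v@ey+.02,.126),None,.15); bot.move_l(W(-.056,v@ey+.02,.24),None,.25)
q0=bot.observe()["qpos"];best=None
for s in (1,-1):
    R=np.column_stack([s*ey,s*ex,-Z]);q=bot.inverse_kinematics(W(.03,-.12,.22),R);q2=bot.inverse_kinematics(W(.045,-.12,.08),R)
    print(s,None if q is None else q.round(),None if q2 is None else q2.round())
    if q is not None and q2 is not None and (best is None or abs(q-q0).max()<best[0]): best=(abs(q-q0).max(),s)
s=best[1];R=np.column_stack([s*ey,s*ex,-Z]);print("s",s)
O=[];cs=[]
for i,P in enumerate(((.03,-.12+s*-.03,.23),(.0,-.12+s*-.06,.21))):
    bot.move_to(W(*P),R); c=wrist(); cs.append(c); cv2.imwrite(f"pics/k{i}.png",c[2]["frame"][:,:,::-1])
    for k in ("crank_grip","crank_axis","moving_face","sand_block"):
        for r in vision.spot_point(c[2],k)[:2]: O.append((c,k,np.array(r["uv"]),r["conf"])); print(i,k,r["uv"],round(r["conf"],2))
def res(t,pr=0):
    out=[]
    for c,k,uv,w in O:
        if k=="crank_grip": out.append((proj(c,W(t[0]+.04*np.sin(t[2]),t[1],.1+.04*np.cos(t[2])))-uv)*w)
        if k=="crank_axis": out.append((proj(c,W(t[0],t[1],.1))-uv)*w)
    return np.concatenate(out+[[t[0]/.0015]])
f=least_squares(res,[0,-.119,.84],loss="soft_l1",f_scale=3,x_scale=[.01,.01,.1]);print(f.x.round(4),f.fun.round(1))
print(bot.observe()["time_s"])
E
```

```text
1 [ 28.  38. -36.  84.  24.  65.  -7.] [ 26.  48. -33.  87.  31.  54. -12.]
-1 [ -20.   42.   46.   87.  -33.   64. -143.] [ -14.   50.   34.   90.  -34.   50. -143.]
s -1
0 crank_grip [286.7, 169.1] 0.7
0 crank_axis [310.0, 302.2] 0.53
0 moving_face [308.0, 306.7] 0.81
1 crank_grip [239.0, 127.3] 0.87
1 crank_grip [282.3, 232.2] 0.5
1 moving_face [281.8, 287.5] 0.96
1 sand_block [355.7, 267.0] 0.39
[ 0.0027 -0.119   0.6188] [  0.3   2.5   2.8 -72.9   1.4   2.3 -20.9 -51.1   1.8]
24.125
```

View pics/k0.png

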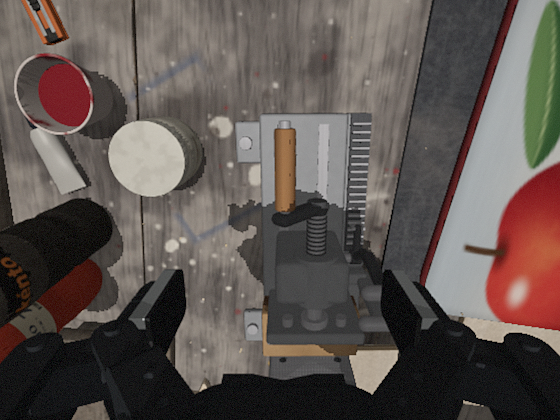

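The crank picture shows the wooden handle from (285,128) to (285,212), so its middle is about (285,170), matching the network. The screw is at column 317 and the white tub at (155,155), so I'll open the fingers only part way. I use the other wrist orientation because this one is near joint 7's limit.

Run:
```python
from h import *
p,o,ex,ey=frame();Z=np.array([0,0,1.]);W=lambda x,y,z:o+ex*x+ey*y+Z*z
L=lambda X:np.round([(X-o)@ex,(X-o)@ey,X[2]],4)
R0=np.column_stack([-ey,-ex,-Z])
# the two earlier views (poses as commanded)
pw=vision.capture("wrist")
P=[(.03,-.09,.23),(.0,-.06,.21)];U=[(286.7,169.1),(239.0,127.3)]
X,e=tri([(cam(pw,W(*a),R0),np.array(u)) for a,u in zip(P,U)]);print("tri",L(X),e)
g=lambda t:np.concatenate([proj(cam(pw,W(*a),R0),W(.04*np.sin(t[1]),t[0],.1+.04*np.cos(t[1])))-u for a,u in zip(P,U)])
f=least_squares(g,[-.119,.7]);print("circle",f.x,f.fun.round(1))
R=np.column_stack([ey,ex,-Z])
bot.move_l(W(0,-.09,.30),None,.25)
bot.set_gripper(.6,20)
bot.move_to(W(.03,-.15,.27),R)
bot.move_l(W(.03,-.19,.20),None,.25)
c=wrist();cv2.imwrite("pics/k2.png",c[2]["frame"][:,:,::-1])
print("now",L(bot.observe()["position"]),bot.observe()["time_s"],bot.observe()["qpos"].round())
for r in vision.spot_point(c[2],"crank_grip")[:2]: print(r["uv"],r["conf"], [L(atz(c,r["uv"],z)) for z in (.127,.132)])
```

```text
tri [ 0.0268 -0.122   0.1363] 0.03774321042428618
circle [-0.12122706  0.74959592] [-0.6 -0.7  0.7  0.6]
now [ 0.0308 -0.1893  0.2014] 28.125 [  4.  38.  13.  83. -10.  60.  24.]
[280.9, 112.0] 0.63 [array([ 0.0284, -0.1181,  0.127 ]), array([ 0.0285, -0.118 ,  0.132 ])]
```

View pics/k2.png

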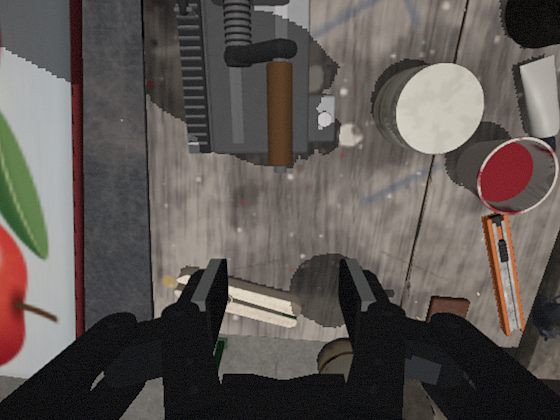

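The picture shows the handle from (280,62) to (280,165), lying between the fingers' columns with the tub clear on the right. The handle's middle is at x≈28.5 mm, y≈-119 mm, which gives a crank angle of about 0.79 rad. Now I grasp it.

```bash
cat >> h.py <<'E'
Z=np.array([0,0,1.])
def lst(n):
    p,o,ex,ey=frame();s=bot.observe();v=s["position"]-o;F=s["ft_force"]
    print(n,round(s["time_s"],2),np.round([v@ex,v@ey,v[2]],4),"F",np.round([F@ex,F@ey,F[2]],1),round(s["finger_force"],1),round(s["grip_width"],3))
E
python3 - <<'E'
from h import *
p,o,ex,ey=frame();W=lambda x,y,z:o+ex*x+ey*y+Z*z
R=np.column_stack([ey,ex,-Z])
bot.move_l(W(.0285,-.127,.19),R,.2)
print(bot.move_l(W(.0285,-.127,.111),None,.12,contact_N=10)); lst("down")
bot.set_gripper(.1,30); lst("grip")
E
```

```text
False
down 29.45 [ 0.0288 -0.1273  0.1117] F [ 0.1 -0.  -0.6] 0.0 0.597
grip 29.86 [ 0.0285 -0.1272  0.1115] F [-2.5  0.4  5.9] 29.4 0.174
```

```bash
cat > turn.py <<'E'
from h import *
import sys,json,os
n=int(sys.argv[1]);stop=float(sys.argv[2]);dth=float(sys.argv[3])
p,o,ex,ey=frame();R=np.column_stack([ey,ex,-Z])
S=json.load(open("s.json")) if os.path.exists("s.json") else dict(th0=.793,th=.793,base=[.0285,-.127,.111],r=0.)
for i in range(n):
    S["th"]+=dth; t=S["th"]; b=S["base"]
    x=b[0]+.04*(np.sin(t)-np.sin(S["th0"]))+S["r"]*np.sin(t); z=b[2]+.04*(np.cos(t)-np.cos(S["th0"]))+S["r"]*np.cos(t); y=b[1]+.00414*(t-S["th0"])
    bot.move_l(o+ex*x+ey*y+Z*z,R,.012)
    s=bot.observe();F=s["ft_force"];v=s["position"]-o
    ft=-(F@ex*np.cos(t)-F[2]*np.sin(t)); fr=F@ex*np.sin(t)+F[2]*np.cos(t)
    S["r"]+=1e-4*np.clip(fr,-5,5)
    print(round(s["time_s"],2),"th",round(t,3),"Ft",round(ft,1),"Fr",round(fr,1),"Fy",round(F@ey,1),"err mm",np.round([(v@ex-x)*1e3,(v@ey-y)*1e3,(v[2]-z)*1e3],1),"r",round(S["r"]*1e3,2))
    json.dump(S,open("s.json","w"))
    if ft>stop: print("STOP");break
E
python3 turn.py 8 13 .05
```

```text
30.18 th 0.843 Ft 6.9 Fr 1.7 Fy 0.2 err mm [ 0.  -0.2  0.5] r 0.17
30.49 th 0.893 Ft 8.1 Fr 2.2 Fy -1.2 err mm [-0.1 -0.2  0.5] r 0.39
30.81 th 0.943 Ft 8.2 Fr 0.1 Fy -0.5 err mm [-0.1 -0.2  0.4] r 0.4
31.12 th 0.993 Ft 8.6 Fr 1.1 Fy -0.6 err mm [-0.1 -0.3  0.5] r 0.5
31.44 th 1.043 Ft 8.9 Fr -0.4 Fy -0.6 err mm [-0.1 -0.4  0.5] r 0.47
31.76 th 1.093 Ft 8.9 Fr -0.3 Fy -2.2 err mm [-0.  -0.5  0.6] r 0.43
32.08 th 1.143 Ft 8.8 Fr -1.2 Fy -0.7 err mm [ 0.1 -0.5  0.7] r 0.32
32.39 th 1.193 Ft 9.4 Fr -0.1 Fy -2.1 err mm [ 0.2 -0.7  0.7] r 0.31
```

Free running reads about 9 N, as expected. I continue until it rises.

```bash
python3 turn.py 14 12 .05
```

```text
32.71 th 1.243 Ft 8.2 Fr 0.1 Fy -2.5 err mm [ 0.3 -0.8  0.8] r 0.32
33.02 th 1.293 Ft 9.7 Fr 0.2 Fy -3.2 err mm [ 0.4 -0.8  0.9] r 0.34
33.34 th 1.343 Ft 9.6 Fr 0.6 Fy -3.4 err mm [ 0.5 -0.9  1. ] r 0.39
33.66 th 1.393 Ft 8.8 Fr -0.1 Fy -3.8 err mm [ 0.5 -1.   1. ] r 0.38
33.98 th 1.443 Ft 9.5 Fr 0.4 Fy -4.1 err mm [ 0.6 -1.1  1. ] r 0.42
34.29 th 1.493 Ft 5.6 Fr 2.3 Fy -13.6 err mm [ 0.8 -2.8  1.2] r 0.65
34.62 th 1.543 Ft 5.9 Fr 2.3 Fy -13.8 err mm [ 0.7 -3.2  1.1] r 0.88
34.94 th 1.593 Ft 4.5 Fr 1.5 Fy -15.1 err mm [ 0.6 -3.6  1.1] r 1.03
35.27 th 1.643 Ft 5.3 Fr 1.5 Fy -15.5 err mm [ 0.6 -3.6  1.1] r 1.18
35.59 th 1.693 Ft 5.1 Fr 0.1 Fy -14.9 err mm [ 0.5 -3.6  1.1] r 1.19
35.92 th 1.743 Ft 4.8 Fr 0.1 Fy -15.6 err mm [ 0.6 -3.6  1.1] r 1.19
36.24 th 1.793 Ft 5.4 Fr 0.5 Fy -15.2 err mm [ 0.7 -3.6  1.1] r 1.24
36.57 th 1.843 Ft 6.5 Fr -0.3 Fy -16.9 err mm [ 0.7 -3.7  1.2] r 1.21
36.89 th 1.893 Ft 6.4 Fr 0.7 Fy -16.4 err mm [ 0.8 -3.7  1.2] r 1.28
```

Around 1.47 rad the jaw met the cork. The carriage settled back about 2.5 mm in its tooth play, dragging the handle against my grip along y (−15 N), which falsifies the reading. I shift the grip target to relieve that.

```bash
python3 - <<'E'
import json;S=json.load(open("s.json"));S["base"][1]-=.0036;json.dump(S,open("s.json","w"))
E
python3 turn.py 4 14 .025
python3 - <<'E'
from h import *
p,o,ex,ey=frame()
c=wrist();d=vision.capture("side")
a=c[2]["frame"];b=cv2.resize(d["frame"][190:330,190:330],(420,420),interpolation=cv2.INTER_CUBIC)
im=np.hstack([a,b])[:,:,::-1];cv2.imwrite("pics/k3.png",cv2.resize(im,(800,343),interpolation=cv2.INTER_AREA)); lst("")
E
```

```text
37.34 th 1.918 Ft 8.4 Fr -4.2 Fy -3.4 err mm [ 0.6 -0.9  0.9] r 0.86
37.59 th 1.943 Ft 7.6 Fr -1.5 Fy -3.6 err mm [ 1. -1.  1.] r 0.72
37.84 th 1.968 Ft 7.5 Fr -1.0 Fy -4.4 err mm [ 1.2 -1.   1.1] r 0.62
38.09 th 1.993 Ft 6.9 Fr 0.9 Fy -3.0 err mm [ 1.3 -1.1  1.1] r 0.71
 38.19 [ 0.0384 -0.1267  0.0674] F [ 2.8 -3.5  7.2] 29.5 0.17
```

View pics/k3.png

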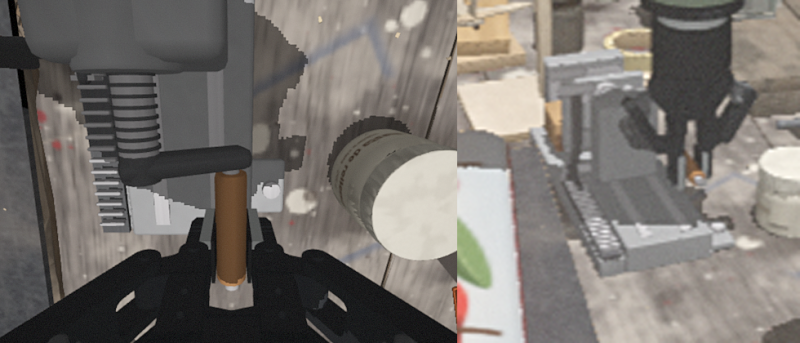

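The picture shows the fingers holding the handle well at (230,230), the crank arm just past horizontal and the tub well clear. The force is still near the free value, so the jaw isn't pressing yet. I continue, with compliance along y added.

```bash
sed -i 's/^    S\["r"\]+=.*/&\n    S["base"][1]+=2e-4*np.clip(F@ey,-5,5)/' turn.py; python3 turn.py 16 10.5 .06
```

```text
38.55 th 2.053 Ft 9.3 Fr -1.1 Fy -5.0 err mm [ 1.4 -1.2  1.1] r 0.6
38.92 th 2.113 Ft 7.4 Fr 0.6 Fy -1.6 err mm [ 1.5 -0.7  1.1] r 0.65
39.27 th 2.173 Ft 7.9 Fr -0.6 Fy -2.3 err mm [ 1.5 -0.6  1.1] r 0.59
39.62 th 2.233 Ft 6.9 Fr 1.7 Fy -2.2 err mm [ 1.6 -0.5  1.1] r 0.76
39.98 th 2.293 Ft 8.0 Fr -0.9 Fy -2.1 err mm [ 1.6 -0.3  1.1] r 0.68
40.33 th 2.353 Ft 7.4 Fr 0.1 Fy 0.0 err mm [ 1.8 -0.2  1.1] r 0.69
40.69 th 2.413 Ft 8.6 Fr 0.2 Fy -1.4 err mm [ 1.9 -0.4  1.1] r 0.71
41.04 th 2.473 Ft 7.8 Fr 0.3 Fy -1.7 err mm [ 1.9 -0.4  1.1] r 0.74
41.39 th 2.533 Ft 9.0 Fr 1.5 Fy -1.6 err mm [ 2.  -0.3  1. ] r 0.89
41.75 th 2.593 Ft 7.6 Fr 0.3 Fy -1.1 err mm [ 2.  -0.3  1. ] r 0.92
42.11 th 2.653 Ft 9.0 Fr 0.5 Fy -1.1 err mm [ 2.1 -0.2  1. ] r 0.98
42.47 th 2.713 Ft 8.7 Fr 1.0 Fy -1.2 err mm [ 2.2 -0.1  1. ] r 1.08
42.83 th 2.773 Ft 9.0 Fr -0.1 Fy -0.1 err mm [ 2.2 -0.   1. ] r 1.07
43.18 th 2.833 Ft 9.3 Fr 1.0 Fy -0.6 err mm [ 2.3 -0.1  1. ] r 1.17
43.54 th 2.893 Ft 10.0 Fr -0.5 Fy -1.1 err mm [ 2.4 -0.1  1. ] r 1.12
43.9 th 2.953 Ft 10.9 Fr 1.6 Fy -0.7 err mm [2.4 0.  0.9] r 1.29
STOP
```

```bash
python3 turn.py 6 12.8 .03
```

```text
44.15 th 2.983 Ft 11.0 Fr -0.1 Fy 0.0 err mm [2.5 0.1 1. ] r 1.28
44.4 th 3.013 Ft 9.5 Fr 1.2 Fy -0.0 err mm [2.6 0.  1. ] r 1.4
44.66 th 3.043 Ft 11.3 Fr -0.2 Fy -0.6 err mm [ 2.6 -0.   1. ] r 1.38
44.91 th 3.073 Ft 10.9 Fr 0.4 Fy -0.7 err mm [2.6 0.  1. ] r 1.41
45.16 th 3.103 Ft 11.5 Fr 0.2 Fy 0.4 err mm [2.7 0.2 1. ] r 1.44
45.42 th 3.133 Ft 11.1 Fr -0.3 Fy -0.4 err mm [2.6 0.1 0.9] r 1.41
```

```bash
sed -i 's/;F=s\["ft_force"\];/;F=np.mean([(bot.pause(.015),bot.observe()["ft_force"])[1] for _ in range(6)],0);/' turn.py; python3 turn.py 6 13.0 .05
```

```text
45.74 th 3.183 Ft 11.6 Fr 0.6 Fy -0.1 err mm [2.5 0.1 0.8] r 1.47
46.17 th 3.233 Ft 11.6 Fr 0.7 Fy -0.4 err mm [2.6 0.1 0.8] r 1.54
46.59 th 3.283 Ft 12.2 Fr 0.3 Fy -0.9 err mm [2.6 0.1 0.8] r 1.57
47.02 th 3.333 Ft 12.5 Fr 0.0 Fy -0.8 err mm [2.6 0.1 0.8] r 1.57
47.44 th 3.383 Ft 12.7 Fr 0.0 Fy -0.0 err mm [2.6 0.2 0.7] r 1.57
47.87 th 3.433 Ft 12.6 Fr 0.0 Fy -0.1 err mm [2.6 0.2 0.7] r 1.58
```

```bash
python3 turn.py 3 13.4 .045
```

```text
48.27 th 3.478 Ft 12.9 Fr 0.0 Fy -0.5 err mm [2.5 0.1 0.6] r 1.58
48.68 th 3.523 Ft 13.6 Fr -0.3 Fy -0.5 err mm [2.5 0.2 0.6] r 1.55
STOP
```

The force is now about 13.6 N, which means close to 50 N of clamping. I relax the arm's pull before opening, then lift off and inspect.

Run:
```python
from h import *
p,o,ex,ey=frame();R=np.column_stack([ey,ex,-Z]);W=lambda x,y,z:o+ex*x+ey*y+Z*z
q=bot.observe()["position"]; bot.move_l(q+ex*.0003,R,.01); lst("relax")
bot.set_gripper(.55,20); lst("open")
v=bot.observe()["position"]-o;x,y=v@ex,v@ey
bot.move_l(W(x,y,.21),None,.12,contact_N=15); lst("up")
bot.move_l(W(-.03,-.02,.29),None,.25)
R2=Rd(p[2]); bot.move_to(W(-.056,.03,.23),R2)
c=wrist();cv2.imwrite("pics/f.png",c[2]["frame"][:,:,::-1]);lst("view")
pr=lambda x,y,z:proj(c,W(x,y,z)).round().tolist()
print("fixed face z.064",pr(0,.1,.064),"face bottom",pr(0,.042,.064),"grip now")
b=[vision.spot_point(c[2],k)[:1] for k in ("grip_bar","lever_bar","crank_grip","sand_block")]
for k,r in zip("glcs",b): print(k,[(np.round(u["uv"]),round(u["conf"],2)) for u in r])
for r in b[:2]:
    if r: X=atz(c,r[0]["uv"],.145)-o; print(np.round([X@ex,X@ey],4))
```

```text
relax 49.23 [-0.0125 -0.1247  0.0449] F [ 2.5 -1.7 -4.6] 29.5 0.174
open 49.63 [-0.0127 -0.1247  0.045 ] F [-0.2  1.   0.1] 0.0 0.55
up 51.16 [-0.013  -0.1246  0.2093] F [-0.8  0.1  1.1] 0.0 0.552
view 53.26 [-0.0559  0.0295  0.2299] F [ 0.6 -0.3  0. ] 0.0 0.545
fixed face z.064 [204.0, 127.0] face bottom [269.0, 127.0] grip now
g [(array([342., 205.]), 0.79)]
l [(array([394., 208.]), 0.72)]
c [(array([446., 139.]), 0.73)]
s [(array([236., 125.]), 0.91)]
[-0.0482 -0.0117]
[-0.0502 -0.0481]
```

View pics/f.png

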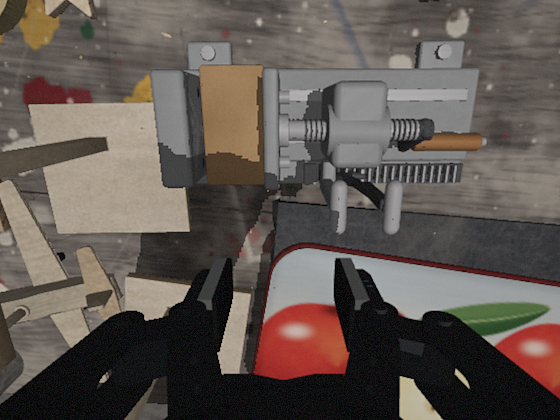

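The final picture shows the cork at columns 202–262, flush and square between the fixed jaw and the plate at 265. The bars are 36–38 mm apart, so the lever is released with the pawl down, and the crank handle is free at (446,139). I hand in.

```bash
python3 -c "
from bench import bot
print(bot.finish_job(), bot.observe()['time_s'])"
```

```text
the job is handed in; nothing more can be done
the job is handed in; nothing more can be done
```

I clamped the sanding block square between the jaws at an estimated 50 N (judged from 13.6 N at the crank handle), with the lever released and the vise locked, and handed the job in at about 53 s. During cranking the carriage slipped back about one tooth before it locked, so the screw closed the last few millimetres.

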